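# Set up the folding recipe-card stand and hold it upright

## Robot

A 7-joint arm with a two-finger parallel gripper is mounted at the origin on a cart in front of the work surface, level with it; the furniture and walls round the work are solid. World frame = base frame: x ahead of the robot, y to its left, z up, the work surface at z = 0. Lengths are in m, angles in rad, forces in N, time in s.
With the tool pointing down it reaches from about 0.425 to 0.95 m from the base axis. Payload 16.7 kg.
Tool frame: the origin (TCP) lies at the very end of the fingers, on their centre line; the grasp point (between the pads) lies robot.grasp_offset behind it (robot.grasp_offset is the distance from the TCP to the grasp point, in m); z points along the fingers, y is the line along which they close (so a half turn about z gives the same grasp; the last joint's range is limited). The gripper opens to 94 mm and grips with 3 to 60 N. Pads are 16 mm wide; open, the fingers measure 119 mm over their backs; the gripper's body (75 mm by 177 mm) begins 78 mm behind the grasp point.
Start: joints at [1.159, 0.426, 0.074, 1.606, -0.034, 1.111, -0.067], TCP at [0.175, -0.652, 0.205] pointing down, gripper open.
Joint ranges: [-2.85, 2.85], [-0.5, 2.14], [-1.23, 1.37], [0.21, 2.46], [-1.02, 4.16], [0.16, 2.05], [-2.73, 2.73]. Speed limits (rad/s): [1.89, 1.89, 2.39, 2.39, 3.01, 3.01, 3.01].

## Interface

Orientations are given as a unit quaternion [x, y, z, w].
In Python, from rig import robot gives the robot as it stands.
- The arm moves only by the tool shift_gripper, called after "Call:" by a JSON object that holds its "fn" and its "kwargs". Schema: {"type":"object","properties":{"moves":{"type":"string"},"grip_n":{"type":"number"},"only":{"type":"string"},"quiet":{"type":"boolean"},"lines":{"type":"string"}},"required":["moves"],"additionalProperties":false}. moves is a string of 1 to 10 rows, parted by a bar, with the numbers parted by spaces; each row has 7 numbers: a rotation vector rx, ry, rz in normalised numbers (1 is 2 rad), then dx, dy, dz in shares of 0.3 m (1.0 is 0.3 m), then the finger opening in m; each row shifts and turns the commanded pose from where the row before left it, along the tool's axes as they then stand; what a row does not reach is not made up. A row lasts 1/10 s, in which the tool goes at most 0.05 m and 0.15 rad, less where a joint would pass 70% of its speed; a pose out of reach is approached as far as the arm can. The fingers move at their own pace and stop on an object; grip_n is the grip in N (left out, the last holds). Time passes only in rows, so rows that do not move let the fingers close. The tool returns the time, the measured TCP pose, the force, the opening and the grip force at its end. only (a regular expression) keeps the lines of the reply that match it, lines (a string "A,B") keeps lines A to B, and quiet returns only ok. Input that does not fit is refused with a message, and nothing moves.
- robot.sense(): the state, without advancing time (a new reading comes with each control period).
- robot.get_image(name): name is "scene" or "top" or "wrist"; returns (picture, depth): 480x640x3 uint8, red, green, blue; 480x640 float32, m along the optical axis (not along the pixel's ray), 0 where there is no reading.
- robot.camera_params(name): a dict with "K" (3x3 intrinsics, pixels), "k1" (the pictures are not rectified: a ray, as slopes to the right and down, at radius r is drawn at 1 + k1 r^2 times it, then the intrinsics apply), "rvec" (rotation vector, rad) and "tvec" (3), from world to camera coordinates, as OpenCV has them; the wrist camera has in their place "mount" (4x4, takes a point from camera to tool coordinates, whose origin is the TCP and whose axes are the flange's). Camera axes: x right, y down, z forward; pixel columns grow to the right and rows downward; lengths in m; the calibration is good to about 2 mm. A picture is of the moment at which its call begins: read the wrist's pose just before it. camera_params takes no time and is no camera call.
- robot.sign_off(): hands the job in; it is judged then, once.
The state is a dict: "time_s": time; "joint_positions": joint angles; "qvel": joint speeds; "joint_torque": joint torques, N m; "ee_pos": TCP position; "ee_rot": TCP orientation; "contact_force": force on the tool from outside, world axes, zero at the start; "moment": the same for the moment, N m; "finger_gap": finger opening in m; "grasp_force": force on a finger pad.
Only numpy, scipy, OpenCV 4.12 (cv2) and the standard library are available. Lean on these libraries where they do the work, as an engineer would, in place of code of your own. Each camera call takes 0.05 s, during which the arm holds its last target. There are 200 camera calls.

## Task

Set up the folding recipe-card stand: while its frame still leans back, push the blue kickstand down past its centre so that it snaps fully down. Then grip the red rail at the top, bring the frame forward until it stands upright and finish while still gripping the rail and holding the frame upright and still, because a spring tips it back as soon as it is let go; do not disturb the jar, cup, can and tin round about.

Things in the scene. Friction and masses are not known exactly. Their poses are not given: they have to be found in the camera images.
- stand_base: Fixed wooden base plate, 145 x 120 x 12 mm. Origin on the work surface under the frame's hinge; z up, x = level direction in which the frame leans back (away from the robot, at various yaws), y = along the hinge. The plate reaches from -85 to +60 mm in x and +-60 mm in y. Hinge axis: 30 mm above the origin, along y.
- frame (a joint): Tilt of the frame about the hinge at its foot, rad: 0 = upright, positive = leaning back (to the base's +x). Starts at rest on a rear stop at 0.45. A spring (0.4 N m/rad towards 0.6; about 1 N at the rail when upright) and its weight (0.3 to 0.5 kg) tip it back. With the kickstand down, its foot lands on the base at about -0.03; with it up, the frame can tip forward to -0.3.
- grip_rail: Red round grip rail on top of the frame: a sleeve 12 mm thick, 62 mm long, lying along the hinge direction (its y) between the hoop's side bars; it turns freely on its axis. Origin at its middle, 235 mm from the hinge axis in the frame's mid plane. 34 mm of open space under it. Grip it from above at its middle, fingers closing across it.
- kickstand (a joint): Angle of the kickstand about its pivot, rad: 0 = folded up (starts here, pointing to the base's +y and 25 degrees upward along the frame), grows as its free end is pushed down; 1.92 = fully down (stop), pointing down along the frame. Over-centre spring: it pushes back (0.2 N m at 0, falling to zero) up to about 0.8, beyond that it snaps down by itself and stays.
- kickstand_pivot (a point): Kickstand's pivot: 132 mm from the hinge axis along the frame, 20 mm in front (-x) of the frame's mid plane, at y = 0; its axis is square to the frame's plane. The frame is an aluminium post 34 mm wide, 14 mm thick, 165 mm long from the hinge, with a steel hoop 80 mm wide above and a white panel 72 mm wide in it from 153 to 195 mm.
- kickstand_tip (a point): Middle of the rubber foot (ball, 18 mm) at the free end of the kickstand. The kickstand is a straight blue rod 11 mm thick from the pivot to here, 140 mm measured in the plane of the frame and 40 mm forward out of it (splayed 0.28 rad).
- spice_jar: Bystander: spice jar with a dark cap, 45 mm across, 105 mm high, origin under its centre. Leave alone.
- cream_cup: Bystander: small cream cup, 69 mm across, 67 mm high, origin under its centre. Leave alone.
- red_can: Bystander: slim empty red can, 54 mm across, 134 mm high, origin under its centre. Leave alone.
- tuna_tin: Bystander: flat tin, 86 mm across, 40 mm high, origin under its centre. Leave alone.

How it is judged:
By the outcome, as a careful person would: the job done as asked, in the order asked, and still so for the second after the job is handed in, while the arm keeps its last pose, push and grip.
It also fails if it takes over 48 s, if anything falls off the work surface, if the arm or the gripper's body presses on something with over 40 N, if the wrist force passes 120 N, or if a joint passes its speed limit or range.

## Working session

There is one attempt and no reset: what is moved stays moved. The work goes in short steps, Python scripts to look and compute and a tool call to move; the robot and the scene stay as the last step left them, time stands still between calls to the robot, and variables do not carry over. Pictures are saved under pics/ and viewed, at most 10 in all, crops included, and the job is handed in when it is done.

```bash
ls; mkdir -p pics
```

Run:
```python
from rig import robot
import cv2,numpy as np
s=robot.sense(); print(s['time_s'],s['ee_pos'],s['ee_rot'],s['finger_gap'],robot.grasp_offset)
a=[]
for n in("scene","top"):
    p,d=robot.get_image(n); np.savez(f"pics/{n}0.npz",p=p,d=d); a.append(p)
    c=robot.camera_params(n); print(n,c)
im=np.hstack(a)[:,:,::-1]
cv2.imwrite("pics/s0.png",a[0][:,:,::-1]);cv2.imwrite("pics/t0.png",a[1][:,:,::-1])
```

```text
pics
rig.py
0.0 [ 0.1752132  -0.65139521  0.20476444] [ 9.91380989e-01  1.31008809e-01 -1.31568483e-04 -6.40367143e-04] 0.09388272341708462 0.0188
scene {'K': array([[478.40053738,   0.        , 325.28033017],
       [  0.        , 478.40053738, 230.82489367],
       [  0.        ,   0.        ,   1.        ]]), 'k1': -0.027303973523618717, 'rvec': array([ 2.28285075, -0.69418965,  0.27403418]), 'tvec': array([-0.45422034,  0.31454477,  0.7757345 ])}
top {'K': array([[538.93150439,   0.        , 318.92403747],
       [  0.        , 538.93150439, 230.07470236],
       [  0.        ,   0.        ,   1.        ]]), 'k1': -0.016812730813814035, 'rvec': array([ 2.1089028 , -2.1599092 ,  0.15251713]), 'tvec': array([-0.01008574,  0.52980123,  1.16112217])}
```

View pics/s0.png

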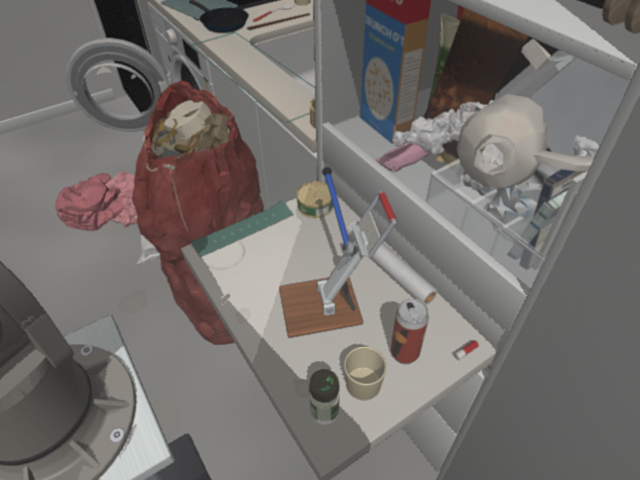

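View pics/t0.png

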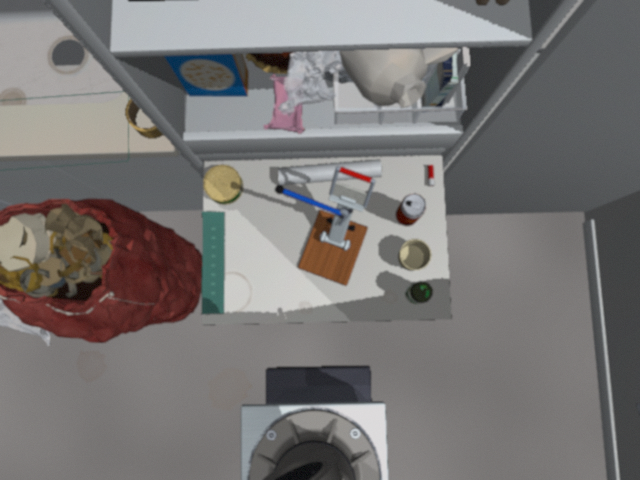

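The scene view shows the rail at about (387,207), the kickstand tip at (326,172) and the base around (320,305). In the top view the rail is at (355,174), the tip at (280,189) and the base at (333,247). The can, cup and jar are to the right, with the tin at far left.

Create h.py:
```python
import numpy as np,cv2
from scipy.spatial.transform import Rotation as R
from rig import robot
def cam(n):
    c=robot.camera_params(n); return c['K'],np.array([c['k1'],0,0,0.]),cv2.Rodrigues(c['rvec'])[0],c['tvec']
def ray(n,uv):
    K,D,Rm,t=cam(n); x=cv2.undistortPoints(np.array(uv,float).reshape(-1,1,2),K,D)[:,0]
    d=np.c_[x,np.ones(len(x))]@Rm; return -Rm.T@t,d
def plane(n,uv,z):
    o,d=ray(n,uv); return o+d*((z-o[2])/d[:,2])[:,None]
def deproj(n,uv,dep):
    o,d=ray(n,uv); return o+d*np.array(dep).reshape(-1,1)
def tri(u1,u2):
    o1,d1=ray('scene',[u1]);o2,d2=ray('top',[u2]);d1=d1[0];d2=d2[0]
    s=np.linalg.lstsq(np.c_[d1,-d2],o2-o1,rcond=None)[0]
    a,b=o1+d1*s[0],o2+d2*s[1]; return (a+b)/2,np.linalg.norm(a-b)
def mask(p,col,box):
    h=cv2.cvtColor(p,cv2.COLOR_RGB2HSV).astype(int);H,S,V=h[...,0],h[...,1],h[...,2]
    m={'red':((H<6)|(H>174))&(S>170)&(V>90),'blue':(H>105)&(H<125)&(S>150)&(V>60),'brown':(H>4)&(H<18)&(S>90)&(V>50)}[col]
    k=np.zeros_like(m);x0,y0,x1,y1=box;k[y0:y1,x0:x1]=1;m=(m&k).astype(np.uint8)
    n,l,st,c=cv2.connectedComponentsWithStats(m); i=1+np.argmax(st[1:,4]); return l==i
def box(m):
    v,u=np.nonzero(m); r=cv2.minAreaRect(np.c_[u,v].astype(np.float32)); return r,cv2.boxPoints(r)
```

Run:
```python
from h import *
np.set_printoptions(precision=4,suppress=True)
I={n:np.load(f"pics/{n}0.npz") for n in('scene','top')}
B={'scene':{'red':(370,185,405,225),'blue':(315,160,355,255),'brown':(270,270,370,340)},'top':{'red':(330,160,380,190),'blue':(270,180,350,222),'brown':(295,200,372,290)}}
for c in('red','blue'):
    C={}
    for n in B:
        m=mask(I[n]['p'],c,B[n][c]); r,b=box(m); C[n]=r[0]
        v,u=np.nonzero(m); d=I[n]['d'][v,u]; P=deproj(n,np.c_[u,v],d)[d>0]
        w=np.linalg.svd(P-P.mean(0),full_matrices=0)[2][0]; t=(P-P.mean(0))@w
        print(c,n,m.sum(),r,'depth med',np.median(P,0),'dir',w,'ends',P[t.argmin()],P[t.argmax()])
    print(c,'tri',tri(C['scene'],C['top']))
for n in B:
    m=mask(I[n]['p'],'brown',B[n]['brown']); v,u=np.nonzero(m)
    P=plane(n,np.c_[u,v],.012)[:,:2]; r=cv2.minAreaRect(P.astype(np.float32)); print('base',n,r,cv2.boxPoints(r))
print('tin,can,cup,jar tops', plane('top',[[223,184]],.04),plane('top',[[413,205]],.134),plane('top',[[415,254]],.067),plane('top',[[420,292]],.105))
n='top'
for uv in [(280,189),(300,50),(300,110),(300,140),(330,20),(300,200),(330,172),(300,175)]:
    print(uv,deproj(n,[uv],I[n]['d'][uv[1],uv[0]]))
for uv in [(326,172),(560,30),(350,150),(420,200),(500,220),(420,280)]:
    print('s',uv,deproj('scene',[uv],I['scene']['d'][uv[1],uv[0]]))
```

```text
Traceback (most recent call last):
  File "h.py", line 21, in mask
    n,l,st,c=cv2.connectedComponentsWithStats(m); i=1+np.argmax(st[1:,4]); return l==i
                                                      ~~~~~~~~~^^^^^^^^^^
ValueError: attempt to get argmax of an empty sequence
```

Run:
```python
import numpy as np,cv2
for n,pts in(('scene',[(387,207),(334,205),(300,300)]),('top',[(355,174),(310,200),(335,265)])):
    h=cv2.cvtColor(np.load(f"pics/{n}0.npz")['p'],cv2.COLOR_RGB2HSV)
    print(n,[h[v-1:v+2,u-1:u+2].reshape(-1,3)[::3].tolist() for u,v in pts])
```

```text
scene [[[1, 159, 156], [0, 155, 153], [1, 155, 148]], [[111, 125, 116], [112, 92, 105], [114, 50, 101]], [[11, 103, 129], [11, 105, 129], [11, 104, 128]]]
top [[[1, 225, 169], [1, 230, 175], [1, 220, 166]], [[110, 202, 155], [109, 225, 171], [109, 230, 170]], [[12, 160, 132], [13, 167, 130], [13, 168, 129]]]
```

```bash
sed -i 's/S>170)&(V>90)/S>115)\&(V>80)/; s/S>150)&(V>60)/S>110)\&(V>60)/; s/S>90)&(V>50)/S>75)\&(V>50)/' h.py
```

Create m.py:
```python
from h import *
np.set_printoptions(precision=4,suppress=True)
I={n:np.load(f"pics/{n}0.npz") for n in('scene','top')}
B={'scene':{'red':(370,185,405,225),'blue':(315,160,355,255),'brown':(270,270,370,340)},'top':{'red':(330,160,380,190),'blue':(270,180,350,222),'brown':(295,200,372,290)}}
for c in('red','blue'):
    C={}
    for n in B:
        m=mask(I[n]['p'],c,B[n][c]); r,b=box(m); C[n]=r[0]
        v,u=np.nonzero(m); d=I[n]['d'][v,u]; P=deproj(n,np.c_[u,v],d)[d>0]
        w=np.linalg.svd(P-P.mean(0),full_matrices=0)[2][0]; t=(P-P.mean(0))@w
        print(c,n,m.sum(),r,'depth med',np.median(P,0),'dir',w,'ends',P[t.argmin()],P[t.argmax()])
    print(c,'tri',tri(C['scene'],C['top']))
for n in B:
    m=mask(I[n]['p'],'brown',B[n]['brown']); v,u=np.nonzero(m)
    P=plane(n,np.c_[u,v],.012)[:,:2]; r=cv2.minAreaRect(P.astype(np.float32)); print('base',n,r,cv2.boxPoints(r))
print('tin,can,cup,jar tops', plane('top',[[223,184]],.04),plane('top',[[413,205]],.134),plane('top',[[415,254]],.067),plane('top',[[420,292]],.105))
n='top'
for uv in [(280,189),(300,50),(300,110),(300,140),(330,20),(300,200),(330,172),(300,175)]:
    print(uv,deproj(n,[uv],I[n]['d'][uv[1],uv[0]]))
for uv in [(326,172),(560,30),(350,150),(420,200),(500,220),(420,280)]:
    print('s',uv,deproj('scene',[uv],I['scene']['d'][uv[1],uv[0]]))
```

```bash
python3 m.py
```

```text
red scene 161 ((386.2931213378906, 205.51727294921875), (27.180435180664062, 5.908790588378906), 66.80140686035156) depth med [ 0.6018 -0.0981  0.2465] dir [-0.3734 -0.9277 -0.0004] ends [ 0.6165 -0.0698  0.2461] [ 0.5899 -0.1235  0.2458]
red top 152 ((355.0296936035156, 174.4141387939453), (31.94780158996582, 4.906659126281738), 19.09349250793457) depth med [ 0.6004 -0.0951  0.2455] dir [-0.3668 -0.9303  0.0006] ends [ 0.6124 -0.0673  0.2458] [ 0.5903 -0.1229  0.2436]
red tri (array([ 0.6022, -0.0955,  0.2447]), np.float64(0.0014071875153952374))
blue scene 331 ((336.79461669921875, 208.6446075439453), (72.53245544433594, 5.199797630310059), 74.64986419677734) depth med [ 0.5629 -0.0109  0.1983] dir [-0.2605 -0.8344 -0.4858] ends [0.5779 0.0432 0.2284] [ 0.542  -0.069   0.1655]
blue top 306 ((311.8793029785156, 201.55172729492188), (63.32211685180664, 5.570861339569092), 21.801410675048828) depth med [ 0.5626 -0.0066  0.1971] dir [-0.0665  0.3418  0.9374] ends [ 0.6097 -0.0078 -0.0009] [0.5759 0.0433 0.2334]
blue tri (array([ 0.563 , -0.0122,  0.1937]), np.float64(0.0012100699823992
[... 358 characters left out ...]
 0.5821 -0.0239]
 [ 0.4506  0.0285]]
tin,can,cup,jar tops [[0.6409 0.1927 0.04  ]] [[ 0.5624 -0.2194  0.134 ]] [[ 0.4678 -0.2296  0.067 ]] [[ 0.3845 -0.2296  0.105 ]]
(280, 189) [[0.5789 0.0467 0.2375]]
(300, 50) [[ 0.701  -0.0081  0.5405]]
(300, 110) [[0.741  0.007  0.2204]]
(300, 140) [[0.6992 0.0106 0.1619]]
(330, 20) [[ 0.7381 -0.05    0.5509]]
(300, 200) [[0.5635 0.0108 0.2059]]
(330, 172) [[ 0.6627 -0.0509  0.0391]]
(300, 175) [[0.6562 0.0172 0.0438]]
s (326, 172) [[0.5783 0.0437 0.2324]]
s (560, 30) [[ 0.7064 -0.2282  0.5536]]
s (350, 150) [[0.7041 0.1416 0.1699]]
s (420, 200) [[ 0.7148 -0.0649  0.1772]]
s (500, 220) [[ 0.7754 -0.1969  0.1993]]
s (420, 280) [[ 0.6751 -0.1369  0.0432]]
```

The manual's scale: shifts go in shares of 0.3 m and turns go in shares of 2 rad. Converting my numbers, -0.02 m is -0.0667, -0.01 m is -0.0333, -0.133 rad is -0.0665.

Call:
{"fn": "shift_gripper", "kwargs": {"moves": "0 0 -0.0665 0 0 -0.0667 0 | 0 0 -0.0665 0 0 -0.0667 0 | 0 0 -0.0665 0 0 -0.0667 0 | 0 0 -0.0665 0 0 -0.0667 0 | 0 0 -0.0665 0 0 -0.0667 0 | 0 0 -0.0665 0 0 -0.0667 0 | 0 0 -0.0655 0 0 -0.0333 0 | 0 0 0 0 0 0 0", "grip_n": 20}}

```text
time_s: 0.9
ee_pos: [0.1753, -0.6523, 0.3367]
ee_rot: [0.827, 0.562, -0.0, 0.001]
contact_force: [-0.1, 0.3, 0.9]
finger_gap: 0.0332
grasp_force: 0.0
```

Create geo.py:
```python
from h import *
np.set_printoptions(precision=4,suppress=True)
psi=np.deg2rad(-21.75); X=np.array([np.cos(psi),np.sin(psi),0]);Y=np.array([-np.sin(psi),np.cos(psi),0]);Z=np.array([0,0,1.])
O=np.array([.506,-.0585,0])
def axes(th): return np.sin(th)*X+np.cos(th)*Z, -np.cos(th)*X+np.sin(th)*Z
def rail(th): return O+.03*Z+.235*axes(th)[0]
def rod(phi,f,th=.45):
    u,n=axes(th); b=np.deg2rad(25)-phi
    return O+.03*Z+.132*u+.02*n+f*(.14*(np.cos(b)*Y+np.sin(b)*u)+.04*n)
def delta(target):
    s=robot.sense(); Q=R.from_quat(s['ee_rot']); return Q.inv().apply(np.array(target)-s['ee_pos'])
```

Create a.py:
```python
from geo import *
s=robot.sense(); Q=R.from_quat(s['ee_rot']).as_matrix(); print('tool y·X',Q[:,1]@X,'x',Q[:,0],'z',Q[:,2],'rail',rail(.45),'tip',rod(0,1))
p=[rod(f,.82) for f in np.arange(0,1.11,.2)]; print(np.array(p))
print('to start',delta(p[0]+.06*Z)); d=R.from_quat(s['ee_rot']).inv().apply(np.diff(p,axis=0)); print(d)
```

```bash
python3 a.py
```

```text
tool y·X 0.9999951166742833 x [ 0.3679  0.9299 -0.0012] z [ 0.0007 -0.0016 -1.    ] rail [ 0.6009 -0.0964  0.2416] tip [0.5801 0.0486 0.2282]
[[0.5733 0.0267 0.2155]
 [0.5674 0.0372 0.196 ]
 [0.5594 0.0437 0.1756]
 [0.5496 0.0461 0.155 ]
 [0.5384 0.0441 0.1351]
 [0.5263 0.0379 0.1166]]
to start [0.7778 0.1202 0.0604]
[[ 0.0076 -0.0094  0.0195]
 [ 0.0032 -0.0099  0.0204]
 [-0.0014 -0.01    0.0206]
 [-0.0059 -0.0097  0.0199]
 [-0.0102 -0.009   0.0185]]
```

In the tool's units: 0.045 m is 0.15, 0.0067 m is 0.0223.

Call:
{"fn": "shift_gripper", "kwargs": {"moves": "0 0 0 0.1 0.0223 0 0 | 0 0 0 0.15 0.0223 0 0 | 0 0 0 0.15 0.0223 0 0 | 0 0 0 0.15 0.0223 0 0 | 0 0 0 0.15 0.0223 0 0 | 0 0 0 0.15 0.0223 0 0 | 0 0 0 0.15 0.0223 0 0 | 0 0 0 0.15 0.0223 0 0 | 0 0 0 0.15 0.0223 0 0 | 0 0 0 0.15 0.0223 0 0"}}

```text
time_s: 1.9
ee_pos: [0.3987, -0.2706, 0.3347]
ee_rot: [0.829, 0.559, -0.0, -0.0]
contact_force: [1.6, -0.1, -0.0]
finger_gap: 0.0004
grasp_force: 0.0
```

Call:
{"fn": "shift_gripper", "kwargs": {"moves": "0 0 0 0.15 0.0223 0 0 | 0 0 0 0.15 0.0223 0 0 | 0 0 0 0.15 0.0223 0 0 | 0 0 0 0.15 0.0223 0 0 | 0 0 0 0.15 0.0223 0 0 | 0 0 0 0.15 0.0223 0 0 | 0 0 0 0.15 0.0223 0 0 | 0 0 0 0.0833 0.0223 0 0 | 0 0 0 0 0 0 0"}}

```text
time_s: 2.8
ee_pos: [0.5748, 0.0274, 0.334]
ee_rot: [0.828, 0.561, -0.0, -0.001]
contact_force: [-1.1, -0.5, -0.6]
finger_gap: 0.0004
grasp_force: 0.0
```

```bash
python3 a.py|tail -6|head -1
```

```text
to start [-0.0013 -0.0009  0.0585]
```

Run:
```python
from rig import robot
import cv2,numpy as np
from geo import *
a=[cv2.resize(robot.get_image(n)[0][y:y+200,x:x+260],(520,400)) for n,x,y in(("scene",240,120),("top",200,90))]
cv2.imwrite("pics/c1.png",cv2.resize(np.hstack(a),(800,308))[:,:,::-1]); print(delta(rod(0,.82)))
```

```text
[ 0.0025 -0.0013  0.1188]
```

View pics/c1.png

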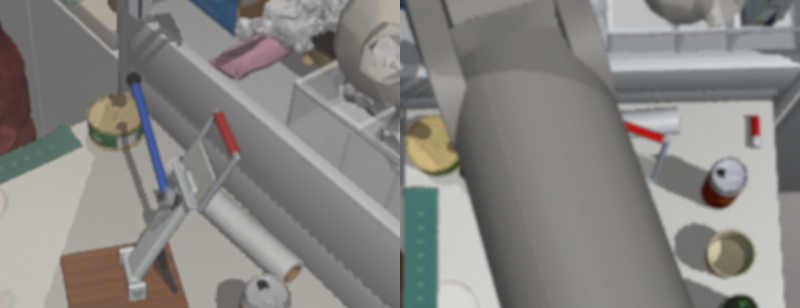

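The closed fingers are above the kickstand's free end, near (128,60) in the left crop. I'll lower them and follow the arc.

Call:
{"fn": "shift_gripper", "kwargs": {"moves": "0 0 0 0.0033 0 0.1 0 | 0 0 0 0.0033 0 0.1 0 | 0 0 0 0 -0.0033 0.0833 0 | 0 0 0 0 0 0.05 0 | 0 0 0 0 0 0.04 0 | 0 0 0 0 0 0 0"}}

```text
time_s: 3.5
ee_pos: [0.5734, 0.0249, 0.2226]
ee_rot: [0.828, 0.561, -0.001, -0.0]
contact_force: [0.3, -2.5, 1.0]
finger_gap: 0.0004
grasp_force: 0.8
```

Call:
{"fn": "shift_gripper", "kwargs": {"moves": "0 0 0 0.0127 -0.0157 0.0327 0 | 0 0 0 0.0127 -0.0157 0.0327 0 | 0 0 0 0.0053 -0.0167 0.034 0 | 0 0 0 0.0053 -0.0167 0.034 0 | 0 0 0 0 0 0 0"}}

```text
time_s: 4.0
ee_pos: [0.5587, 0.0437, 0.1821]
ee_rot: [0.827, 0.562, -0.001, -0.001]
contact_force: [0.7, 0.8, 1.2]
finger_gap: 0.0006
grasp_force: 0.5
```

Run:
```python
from geo import *
for f in(.3,.4,.5):print(delta(rod(f,.82)))
```

```text
[-0.0007  0.0056 -0.0037]
[0.0003 0.0006 0.0066]
[ 0.0001 -0.0043  0.0169]
```

Run:
```python
from geo import *
p=robot.get_image("scene")[0][120:320,240:500]
cv2.imwrite("pics/c2.png",cv2.resize(p,(650,500))[:,:,::-1])
```

```text
(no output)
```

View pics/c2.png

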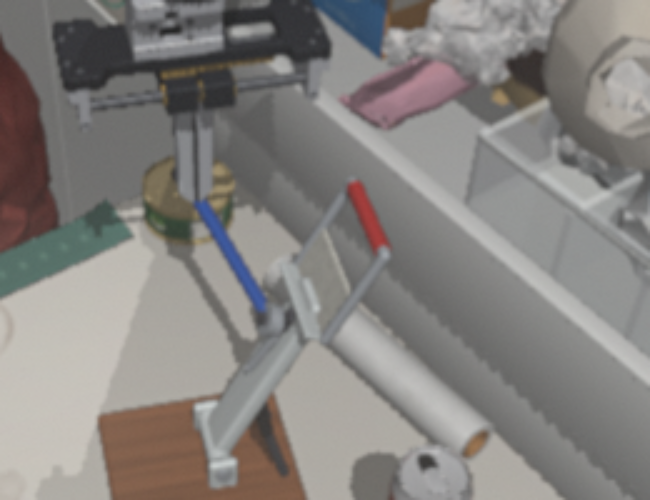

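The fingertips sit on the kickstand rod at (200,203), and it has turned down to about 0.4 rad. I'll keep following past centre.

In the tool's units: 0.0103 m is 0.0343, 0.01 m is 0.0333.

Call:
{"fn": "shift_gripper", "kwargs": {"moves": "0 0 0 -0.0023 -0.0167 0.0343 0 | 0 0 0 -0.0023 -0.0167 0.0343 0 | 0 0 0 -0.01 -0.0163 0.0333 0 | 0 0 0 -0.01 -0.0163 0.0333 0 | 0 0 0 -0.0167 -0.015 0.0317 0 | 0 0 0 -0.0167 -0.015 0.0317 0 | 0 0 0 0 0 0 0 | 0 0 0 0 0 0 0"}}

```text
time_s: 4.85
ee_pos: [0.5268, 0.0374, 0.1239]
ee_rot: [0.828, 0.561, 0.0, -0.0]
contact_force: [1.4, 0.4, -0.4]
finger_gap: 0.0003
grasp_force: 0.0
```

Run:
```python
from geo import *
p,d=robot.get_image("scene")
cv2.imwrite("pics/c3.png",cv2.resize(p[120:320,240:500],(650,500))[:,:,::-1])
print(delta(rod(1,.82)))
```

```text
[-0.     -0.0008  0.0076]
```

View pics/c3.png

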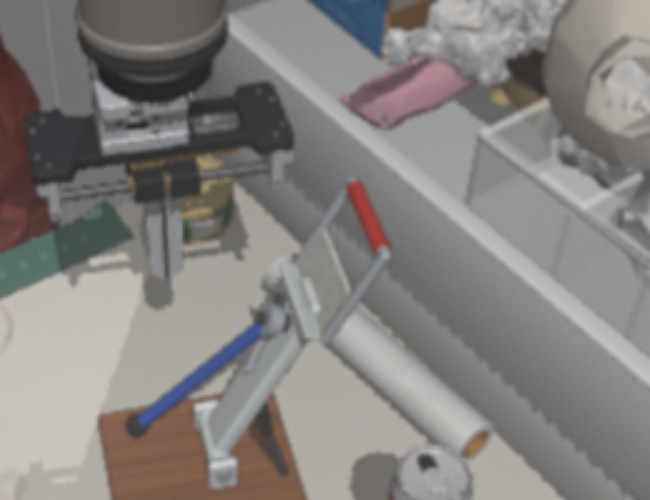

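Snapped down: the rod now points from (262,330) to the foot at (137,425), over the base. Next I'll lift, open and go to the rail.

In the tool's units: -0.045 m is -0.15, -0.04 m is -0.1333.

Call:
{"fn": "shift_gripper", "kwargs": {"moves": "0 0 0 0 0 -0.1333 0 | 0 0 0 0 0 -0.15 0.04 | 0 0 0 0 0 -0.15 0.07 | 0 0 0 0 0 -0.15 0.07 | 0 0 0 0 0 0 0.07"}}

```text
time_s: 5.4
ee_pos: [0.5294, 0.0385, 0.3053]
ee_rot: [0.828, 0.561, 0.004, 0.003]
contact_force: [-0.4, -0.2, -0.3]
finger_gap: 0.029
grasp_force: 0.0
```

Run:
```python
from geo import *
print(delta(rail(.45)+.06*Z))
I={n:robot.get_image(n) for n in('scene',)}
m=mask(I['scene'][0],'red',(370,185,405,225)); r,_=box(m); o,d=ray('scene',[r[0]])
print(r, (o+d*((.2416-o[2])/d[:,2])[:,None]))
```

```text
[-0.0988  0.1163  0.0043]
((386.29345703125, 205.52786254882812), (27.19841957092285, 6.069541931152344), 66.37062072753906) [[ 0.6052 -0.0933  0.2416]]
```

In the tool's units: 0.03 m is 0.1, 0.029 m is 0.0967.

Call:
{"fn": "shift_gripper", "kwargs": {"moves": "0 0 0 -0.0833 0.0967 0 0.07 | 0 0 0 -0.0833 0.0967 0 0.07 | 0 0 0 -0.0833 0.0967 0 0.07 | 0 0 0 -0.0793 0.1 0 0.07 | 0 0 0 0 0 0 0.07 | 0 0 0 0 0 0 0.07"}}

```text
time_s: 6.05
ee_pos: [0.5987, -0.0979, 0.2977]
ee_rot: [0.828, 0.561, -0.0, -0.001]
contact_force: [0.2, 0.9, -0.4]
finger_gap: 0.0701
grasp_force: 0.0
```

Run:
```python
from geo import *
print(delta([.602,-.096,.2228]))
s=robot.sense(); p,d=robot.get_image('wrist'); print(robot.camera_params('wrist'))
q=robot.get_image('scene')[0]
cv2.imwrite("pics/w1.png",np.hstack([cv2.resize(p,(400,300)),cv2.resize(q[80:305,240:540],(400,300))])[:,:,::-1])
M=robot.camera_params('wrist'); m=mask(p,'red',(0,0,640,480)); r,_=box(m);print(r)
v,u=np.nonzero(m); dd=d[v,u]; x=cv2.undistortPoints(np.c_[u,v].astype(float).reshape(-1,1,2),M['K'],np.array([M['k1'],0,0,0.]))[:,0]
P=np.c_[x*dd[:,None],dd][dd>0]; P=P@M['mount'][:3,:3].T+M['mount'][:3,3]
print('rail in tool',np.median(P,0),P.min(0),P.max(0));
```

```text
[0.0029 0.0025 0.0749]
{'K': array([[393.8422,   0.    , 308.9826],
       [  0.    , 393.8422, 237.18  ],
       [  0.    ,   0.    ,   1.    ]]), 'k1': -0.06545425102548004, 'mount': array([[ 0.0004, -0.9576, -0.2881,  0.0845],
       [ 1.    , -0.0001,  0.0015,  0.0007],
       [-0.0015, -0.2881,  0.9576, -0.1793],
       [ 0.    ,  0.    ,  0.    ,  1.    ]])}
((315.9999694824219, 252.5), (94.99998474121094, 17.999996185302734), 90.0)
rail in tool [0.0057 0.0054 0.0514] [-0.0979 -0.0002  0.0483] [0.0347 0.0222 0.2974]
```

View pics/w1.png

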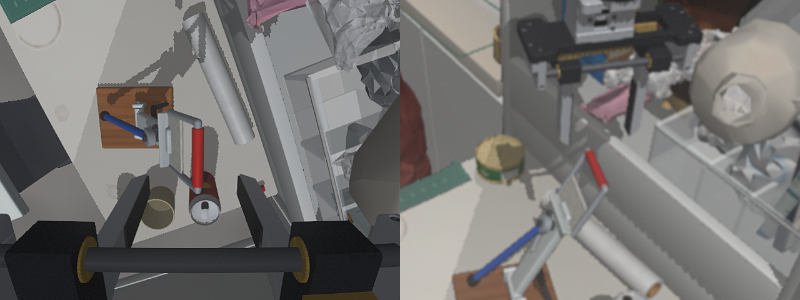

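The wrist view shows the rail between the open fingers, with its middle at about (197,157). The scene view shows the gripper above it, so I'll lower and grip.

In the tool's units: 0.02 m is 0.0667, 0.004 m is 0.0133.

Call:
{"fn": "shift_gripper", "kwargs": {"moves": "0 0 0 0.01 0.0133 0.05 0.07 | 0 0 0 0 0 0.0667 0.07 | 0 0 0 0 0 0.0667 0.07 | 0 0 0 0 0 0.0633 0.07 | 0 0 0 0 0 0 0.04 | 0 0 0 0 0 0 0.0 | 0 0 0 0 0 0 0 | 0 0 0 0 0 0 0 | 0 0 0 0 0 0 0 | 0 0 0 0 0 0 0", "grip_n": 25}}

```text
time_s: 7.15
ee_pos: [0.6038, -0.0963, 0.2253]
ee_rot: [0.828, 0.561, 0.0, 0.0]
contact_force: [0.0, 0.4, -0.9]
finger_gap: 0.0253
grasp_force: 0.0
```

Call:
{"fn": "shift_gripper", "kwargs": {"moves": "0 0 0 0 0 0 0 | 0 0 0 0 0 0 0 | 0 0 0 0 0 0 0"}}

```text
time_s: 7.45
ee_pos: [0.6039, -0.0963, 0.225]
ee_rot: [0.828, 0.561, 0.0, 0.0]
contact_force: [1.0, -0.2, 1.7]
finger_gap: 0.0113
grasp_force: 25.0
```

In the tool's units: -0.0117 m is -0.039, -0.0116 m is -0.0387.

Call:
{"fn": "shift_gripper", "kwargs": {"moves": "0 0 0 0 -0.0177 -0.0083 0 | 0 0 0 0 -0.018 -0.008 0 | 0 0 0 0 -0.0363 -0.0143 0 | 0 0 0 0 -0.037 -0.0123 0 | 0 0 0 0 -0.0377 -0.0107 0 | 0 0 0 0 -0.038 -0.0087 0 | 0 0 0 0 -0.0387 -0.0067 0 | 0 0 0 0 -0.039 -0.005 0 | 0 0 0 0 0 0 0"}}

```text
time_s: 8.35
ee_pos: [0.5294, -0.0667, 0.2475]
ee_rot: [0.828, 0.561, -0.0, 0.0]
contact_force: [1.3, 0.9, 1.3]
finger_gap: 0.011
grasp_force: 25.0
```

Call:
{"fn": "shift_gripper", "kwargs": {"moves": "0 0 0 0 -0.02 -0.0017 0 | 0 0 0 0 -0.02 -0.0013 0 | 0 0 0 0 -0.02 -0.0007 0 | 0 0 0 0 -0.0167 -0.0003 0 | 0 0 0 0 0 0 0 | 0 0 0 0 0 0 0 | 0 0 0 0 0 0 0"}}

```text
time_s: 9.05
ee_pos: [0.5095, -0.0587, 0.2485]
ee_rot: [0.828, 0.561, 0.0, 0.0]
contact_force: [0.5, -1.9, 7.1]
finger_gap: 0.0111
grasp_force: 25.0
```

Run:
```python
from geo import *
s=robot.sense(); g=s['ee_pos']-R.from_quat(s['ee_rot']).apply([0,0,robot.grasp_offset])
v=g-O-.03*Z; print('in base',v@X,v@Y,v[2],'tilt',np.arctan2(v@X,v[2]),np.hypot(v@X,v[2]))
I={n:robot.get_image(n)[0] for n in('scene','top')}
cv2.imwrite("pics/f1.png",np.hstack([cv2.resize(I[n][y:y+225,x:x+300],(400,300)) for n,x,y in(('scene',220,100),('top',200,100))])[:,:,::-1])
for n in I: np.save(f'pics/{n}1.npy',I[n])
```

```text
in base 0.003320651269433313 0.0011027541402960004 0.23729916509556562 tilt 0.01399260947691534 0.23732239776284433
```

View pics/f1.png

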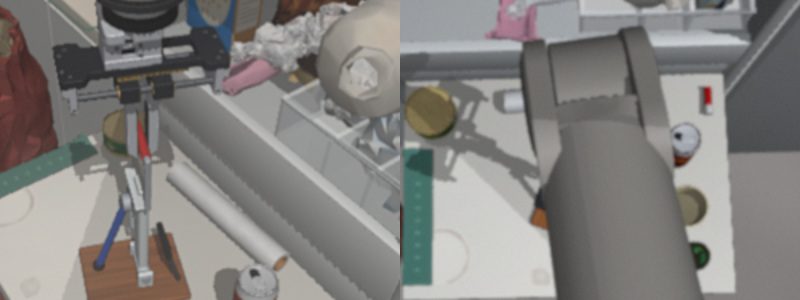

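The frame stands upright in the grip at about (143,200), with the kickstand foot at (98,267) just over the base. Relative to the grasp at 0.45, the travel of 101.6 mm gives a tilt of about 0.003. I'll trim slightly to relieve the vertical load.

In the tool's units: -0.0015 m is -0.005, -0.001 m is -0.0033.

Call:
{"fn": "shift_gripper", "kwargs": {"moves": "0 0 0 0 -0.005 -0.0033 0 | 0 0 0 0 0 0 0 | 0 0 0 0 0 0 0 | 0 0 0 0 0 0 0 | 0 0 0 0 0 0 0 | 0 0 0 0 0 0 0 | 0 0 0 0 0 0 0"}}

```text
time_s: 9.85
ee_pos: [0.5075, -0.058, 0.2488]
ee_rot: [0.828, 0.561, -0.0, -0.0]
contact_force: [1.2, 1.1, -15.6]
finger_gap: 0.0112
grasp_force: 25.0
```

Run:
```python
from geo import *
s=robot.sense(); d=s['ee_pos']-np.array([.6039,-.0963,.225]); print('tilt',np.arcsin(np.sin(.45)+d@X/.235),d[2],s['contact_force']@X,s['contact_force']@Y)
p=robot.get_image('scene')[0]
m=mask(p,'blue',(270,220,340,320)); r,b=box(m); print(r)
K,D,Rm,t=cam('scene')
u,n=axes(0.)
for th in(0,-.02,.02):
    for phi in (1.92,1.7):
        q=np.array([rod(phi,f,th) for f in(.1,.9)]); print(th,phi,q[1],cv2.projectPoints(q,cv2.Rodrigues(Rm)[0],t,K,D)[0][:,0].tolist())
print(b)
cv2.imwrite("pics/f2.png",cv2.resize(p[180:330,260:410],(600,600))[:,:,::-1])
```

```text
tilt -0.00657700573977517 0.023830421399009344 0.7641273408075903 1.4358918023662721
((302.5144348144531, 276.93035888671875), (3.6823270320892334, 44.38319778442383), 22.98871612548828)
0 1.92 [ 0.458  -0.0276  0.0365] [[310.5949661445588, 257.393319313343], [294.77350466654013, 294.924342645091]]
0 1.7 [ 0.4681 -0.0024  0.0419] [[310.26187148227655, 255.8814609384216], [292.33287746156327, 282.13456279433484]]
-0.02 1.92 [ 0.4579 -0.0275  0.0354] [[309.2643208712002, 257.8029992641321], [294.74291797096674, 295.2893455819073]]
-0.02 1.7 [ 0.4679 -0.0023  0.0408] [[308.92701849475316, 256.2915621158258], [292.2495060014538, 282.51453780921986]]
0.02 1.92 [ 0.4582 -0.0276  0.0376] [[311.93191005770916, 257.00069666656736], [294.8158532507118, 294.5575144475693]]
0.02 1.7 [ 0.4683 -0.0025  0.043 ] [[311.60302377705636, 255.4885420960732], [292.4279886448328, 281.75354388469367]]
[[292.1526 296.6405]
 [309.4864 255.7821]
 [312.8763 257.2202]
 [295.5424 298.0786]]
```

View pics/f2.png

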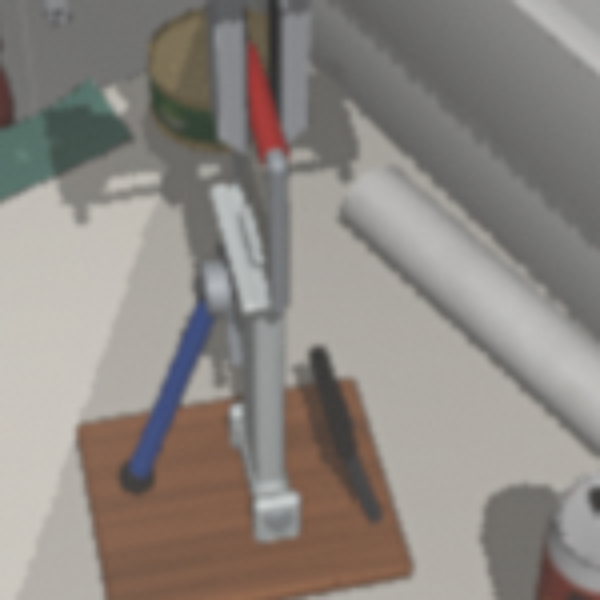

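The kickstand is fully down: the rod's pixels match φ = 1.92, with the foot at (137,475) just over the base. The frame is upright, so I'll ease the vertical pull and hold.

Call:
{"fn": "shift_gripper", "kwargs": {"moves": "0 0 0 0 0 0.002 0 | 0 0 0 0 0 0 0 | 0 0 0 0 0 0 0 | 0 0 0 0 0 0 0 | 0 0 0 0 0 0 0 | 0 0 0 0 0 0 0 | 0 0 0 0 0 0 0 | 0 0 0 0 0 0 0"}}

```text
time_s: 10.7
ee_pos: [0.5079, -0.0581, 0.2488]
ee_rot: [0.828, 0.561, 0.0, 0.0]
contact_force: [1.3, 0.4, -9.5]
finger_gap: 0.0112
grasp_force: 25.0
```

Call:
{"fn": "shift_gripper", "kwargs": {"moves": "0 0 0 0 0 0 0 | 0 0 0 0 0 0 0 | 0 0 0 0 0 0 0 | 0 0 0 0 0 0 0 | 0 0 0 0 0 0 0"}}

```text
time_s: 11.2
ee_pos: [0.5079, -0.0581, 0.2487]
ee_rot: [0.828, 0.561, 0.0, 0.0]
contact_force: [1.3, -0.4, -9.1]
finger_gap: 0.0112
grasp_force: 25.0
```

```bash
python3 -c "
from rig import robot
print(robot.sign_off())"
```

```text
the job is handed in; nothing more can be done
None
```

The kickstand is snapped fully down, the frame is held upright by the gripped rail (tilt about -0.005 rad by my measurement), the jar, cup, can and tin were not touched, and the job was handed in at 11.2 s.

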